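Roll the brass sleeve roller up to its stop and close the keeper

ROBOT

A 6-joint arm with a two-finger parallel gripper is mounted at the origin on the work surface. World frame = base frame: x ahead of the robot, y to its left, z up, the work surface at z = 0. Lengths are in mm, angles in rad, forces in N, time in s.
With the tool pointing down it reaches from about 375 to 975 mm from the base axis. Payload 3.8 kg.
Tool frame: the origin (TCP) lies at the centre of the arm's flange, where the gripper is bolted on; the fingertips stand 173 mm ahead of it and the grasp point (between the pads) lies 155 mm ahead of it; z points along the fingers, y is the line along which they close (so a half turn about z gives the same grasp; the last joint's range is limited). The gripper opens to 85 mm and grips with 20 to 120 N. Pads are 22 mm wide; open, the fingers measure 114 mm over their backs; the gripper's body (76 mm by 85 mm) begins 54 mm behind the grasp point. The pads swing forward as they close: fully open they stand 13 mm farther back than shut.
Start: joints at [-1.139, 0.264, 1.604, -0, 1.274, -0.037], TCP at [304.97, -602.173, 404.68] pointing down, gripper open.
Joint ranges: [-2.63, 2.63], [-0.94, 2.18], [0.31, 2.57], [-1.31, 4.45], [0, 2.66], [-2.55, 2.55]. Speed limits (rad/s): [2.57, 2.57, 3.14, 3.14, 3.14, 3.14].

INTERFACE

Orientations are given as [roll, pitch, yaw] about the fixed x, y, z axes, in that order (R = Rz(yaw) Ry(pitch) Rx(roll)).
In Python, from plant import robot gives the robot as it stands. The module is installed in compiled form; this text tells all that it offers.
- The arm moves only by the tool move_arm, never from a script. Its argument "motion" is a list of rows, each an object with "translation": the shift along the tool's x, y, z in cm, a list of three; "delta_rot": the turn, a rotation vector about the tool's x, y, z in degrees, a list of three; "claw": the opening, from 0 (shut) to 1 (fully open). In form: [{"translation": [dx, dy, dz], "delta_rot": [wx, wy, wz], "claw": claw}, ...]. A call has 1 to 8 rows; each row is the pose to reach, as a shift and turn from the pose commanded when the call began, along the tool's axes at that moment; what a row does not reach only later rows make up. A row lasts 1/12 s, in which the tool goes at most 41.7 mm and 7.16 degrees, less where a joint would pass 70% of its speed; a pose out of reach is approached as far as the arm can. A call with a gripper value outside its range is refused whole. The fingers move at their own pace and stop on an object; the grip force is fixed at half the most. Time passes only in rows, so rows that repeat a pose let the fingers close. It gives the time, the measured TCP pose, the force, the opening and the grip force at its end, in the units of the state.
- robot.read_state(): the state, without advancing time (a new reading comes with each control period).
- robot.get_image(name): name is "scene" or "side" or "wrist"; returns the picture (400x640x3 uint8, blue, green, red); there is no depth.
- robot.get_calibration(name): a dict with "fovy" (degrees; the focal length in pixels is half the picture's height over the tangent of half this angle, whatever the lens; pixels are square), "cx", "cy" (the principal point, pixels), "eye" and "attitude" of the camera in the world; the wrist camera has in their place "T_tool_cam" (4x4, takes a point from camera to tool coordinates, whose origin is the TCP and whose axes are the flange's). Camera axes: x right, y down, z forward; pixel columns grow to the right and rows downward; lengths in mm; the calibration is good to about 2 mm. A picture is of the moment at which its call begins: read the wrist's pose just before it. get_calibration takes no time and is no camera call.
- robot.sign_off(): hands the job in; it is judged then, once.
The state is a dict: "clock": time; "joints": joint angles; "joint_velocities": joint speeds; "effort": joint torques, N m; "eef_pos": TCP position; "eef_rot": TCP orientation; "wrist_force": force on the tool from outside, world axes, zero at the start; "torque": the same for the moment, N m; "grip_width": finger opening in mm; "gripper_force": force on a finger pad.
Only numpy, scipy, OpenCV 4.12 (cv2) and the standard library are available. Lean on these libraries where they do the work, as an engineer would, in place of code of your own. Each camera call takes 0.05 s, during which the arm holds its last target. There are 200 camera calls.

TASK

On the wooden ramp jig, push the lying brass roller slowly up the ramp with the fingertips until it drops into the rest against the steel stop at the top, keeping behind it so that it never runs free or rolls back, and without lifting it. Then push the steel keeper bar round until it lies fully across the ramp behind the roller. Leave the other things on the bench where they are.

Things in the scene. Friction and masses are not known exactly. Their poses are not given: they have to be found in the camera images.
- jig: wooden ramp jig, fixed to the bench. Origin on the bench under the ramp's middle; +x up the ramp, +z up, +y left looking uphill. Base plate 10 mm thick, x -160 to 160, y -109 to 83 mm. Running surface 116 mm wide, x -140 to 125 (rear end open, no wall); side rails on both edges, 10 mm thick, stand 12 mm above it. At x = 125 an upright dark steel stop block, top 85 mm high.
- foot (a point): lowest line of the running surface at mid-width: jig x = -85, 20 mm above the bench. Here two 7 degree slopes form a shallow V: behind it (towards -x) the surface climbs to 27 mm at x = -140, before it the ramp climbs to the crest.
- crest (a point): top line of the ramp at mid-width: jig x = 65, 38 mm above the bench. Beyond it the surface falls at 7 degrees to the stop's face at x = 125, which makes the rest.
- roller: brass roller, plain cylinder, 60 mm diameter, 110 mm long, black ends, 0.3 to 0.65 kg, smooth (friction about 0.35), loose, rolls easily. Origin at its centre; its y axis is the cylinder's axis, lying across the ramp; x, z turn as it rolls. Starts in the V at the foot (centre at jig x = -85, height 50 mm). When home its centre is at jig x = 95, height 65 mm, and it stays there by itself.
- home (a point): centre of the roller when it is home against the stop (fixed in the jig)
- keeper (a joint): keeper bar's angle, rad: flat steel bar that swings level, above the rails, about an upright post; clockwise from above is positive. At 2.0 (end stop) it points along jig +y, across the ramp behind the home roller; at 0 (other end stop) 2.0 rad anticlockwise from that, downhill and outwards. Starts at 0 to 0.4, clear of the roller's path. Needs about 1 N at its end; stays where left.
- keeper_pivot (a point): keeper's pivot axis at the bar's underside: jig x = 52, y = -87 mm, 52 mm above the bench, on a 20 mm post beside the right-hand rail (looking uphill)
- keeper_end (a point): free end of the keeper bar: 95 mm from the pivot axis, at mid-height of the bar (66 mm above the bench). The bar is 8 mm thick and 28 mm tall, its underside 52 mm above the bench.
- mouthpiece: bystander: brass mouthpiece standing on its rim, 29 mm wide, 75 mm tall, origin under its foot
- oil: bystander: small white oil bottle, 32 mm diameter, 85 mm tall, origin under its foot
- sleeve: bystander: short brass tube standing upright, 44 mm diameter, 50 mm tall, origin under its foot
- screwdriver: bystander: screwdriver with yellow handle, lying
- hammer: bystander: hammer with wooden handle, lying
- jar: bystander: white cup, 66 mm diameter, 70 mm tall, origin under its foot
- matches: bystander: small red box 55 x 38 x 17 mm, lying
Mind the look-alikes: they are no part of the job. Leave any green or purple look-alike of the roller alone.

How it is judged:
By the outcome, as a careful person would: the job done as asked, in the order asked, and still so for the second after the job is handed in, with the robot touching nothing.
It also fails if it takes over 64 s, if anything falls off the work surface, if the arm or the gripper's body presses on something with over 40 N, if the wrist force passes 120 N, or if a joint passes its speed limit or range.

## Working session

There is one attempt and no reset: what is moved stays moved. The work goes in short steps, Python scripts to look and compute and a tool call to move; the robot and the scene stay as the last step left them, time stands still between calls to the robot, and variables do not carry over. Pictures are saved under pics/ and viewed, at most 10 in all, crops included, and the job is handed in when it is done.

Besides the shell and the picture viewer there is one more tool, called after "Call:" as name(argument=value, ...) on one line, values as JSON. move_arm: Moves the arm, as the interface text tells. Its arguments: {"type":"object","properties":{"motion":{"type":"array"}},"required":["motion"]}

```bash
mkdir -p pics
python3 - <<'E'
from plant import robot
import cv2
for n in("scene","side"):
    cv2.imwrite(f"pics/{n}0.png",robot.get_image(n)); print(n,robot.get_calibration(n))
print(robot.get_calibration("wrist"));print(robot.read_state())
E
```

```text
scene {'fovy': 42.82560440820146, 'cx': 321.9020427542583, 'cy': 209.91220380106068, 'eye': array([1032.59711295, -973.31408395,  984.62605837]), 'attitude': array([-2.25184702, -0.02320129,  0.5233223 ])}
side {'fovy': 43.91561070849576, 'cx': 316.9143730648352, 'cy': 196.59915008107114, 'eye': array([ 320.44140578, 1151.1252229 , 1110.68957522]), 'attitude': array([-2.30562699e+00, -1.86552911e-03, -2.95923842e+00])}
{'fovy': 62.54742659483813, 'cx': 316.82682379155904, 'cy': 197.7264554029683, 'T_tool_cam': array([[-5.78617727e-04, -9.50565177e-01, -3.10524571e-01,
         8.00343622e+01],
       [ 9.99998518e-01, -1.05360732e-03,  1.36190692e-03,
         3.83581352e-01],
       [-1.62175225e-03, -3.10523322e-01,  9.50564378e-01,
         3.13362897e+01],
       [ 0.00000000e+00,  0.00000000e+00,  0.00000000e+00,
         1.00000000e+00]])}
{'clock': 0.1, 'joints': array([-1.13890533e+00,  2.64650342e-01,  1.60527081e+00, -1.21767522e-05,
        1.27368341e+00, -3.69387627e-02]), 'joint_velocities': array([-0.00049891, -0.00291135, -0.0042598 , -0.0026239 ,  0.00043116,
       -0.00043108]), 'effort': array([ 1.40525485e-04, -5.16705287e+01, -3.68589807e+01, -1.30314597e-04,
        6.25103785e-03, -2.44604286e-05]), 'eef_pos': array([ 304.8324434 , -601.88763576,  403.48665384]), 'eef_rot': array([-3.13958169e+00, -6.26723681e-05,  4.68833269e-01]), 'wrist_force': array([-0.26517622, -0.56229967,  1.04878293]), 'torque': array([0.02108431, 0.01182851, 0.01653748]), 'gripper_force': 0.0, 'grip_width': 85.4989828141448}
```

View pics/scene0.png

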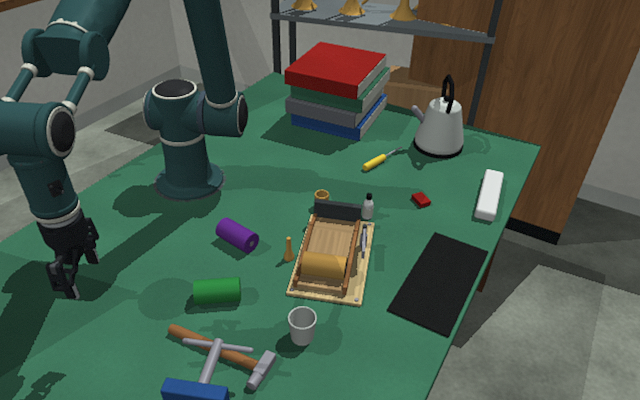

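View pics/side0.png

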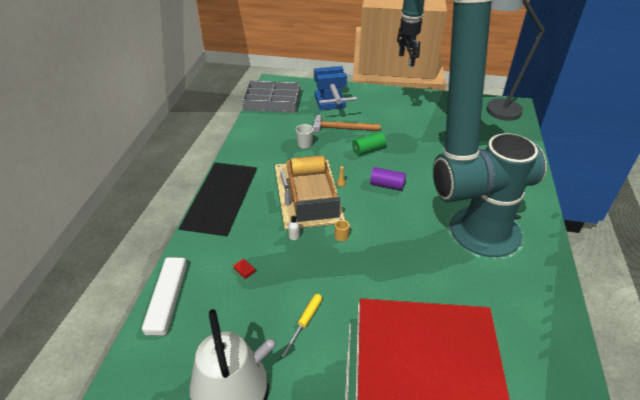

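The scene view has the jig with its base at about (290–375, 205–303), the roller at (324,266), and the stop at (338,210) at the far end. The keeper is on the right at (363,238). In the side view the roller is at (308,165) and the stop at (316,205). I'll zoom in on both.

Run:
```python
import cv2,numpy as np
a=cv2.imread("pics/scene0.png")[185:315,270:400];b=cv2.imread("pics/side0.png")[145:245,260:360]
a=cv2.resize(a,(800-400,400),interpolation=2);b=cv2.resize(b,(400,400),interpolation=2)
cv2.imwrite("pics/crop0.png",np.hstack([cv2.resize(a,(400,400)),b]))
```

```text
(no output)
```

View pics/crop0.png

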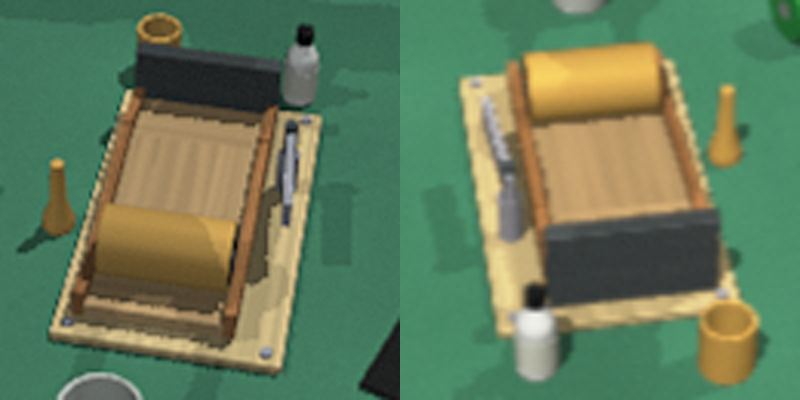

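The left crop is the scene view. It shows the base corners at crop (50,338), (278,370) and (322,116), with the keeper running (292,125)→(287,222). The right crop is the side view, with base corners at (462,80), (500,332) and (738,292). Next I'll fit the jig pose to these.

```bash
cat > h.py <<'E'
from plant import robot
import numpy as np
from scipy.spatial.transform import Rotation as Ro
from scipy.optimize import least_squares
def cam(n):
    c=robot.get_calibration(n)
    if n!="wrist": return c,Ro.from_euler('xyz',c['attitude']).as_matrix(),np.array(c['eye'])
    s=robot.read_state();R=Ro.from_euler('xyz',s['eef_rot']).as_matrix();T=c['T_tool_cam']
    return c,R@T[:3,:3],R@T[:3,3]+s['eef_pos']
def proj(n,P,cc=None):
    c,R,e=cc or cam(n);f=200/np.tan(np.radians(c['fovy']/2));q=(np.atleast_2d(P)-e)@R
    return np.c_[c['cx']+f*q[:,0]/q[:,2],c['cy']+f*q[:,1]/q[:,2]]
def ray(n,uv,z,cc=None):
    c,R,e=cc or cam(n);f=200/np.tan(np.radians(c['fovy']/2))
    d=R@np.array([(uv[0]-c['cx'])/f,(uv[1]-c['cy'])/f,1]);return e+d*(z-e[2])/d[2]
def J(p,P): # jig->world
    P=np.atleast_2d(P).astype(float);c,s=np.cos(p[2]),np.sin(p[2])
    return np.c_[p[0]+c*P[:,0]-s*P[:,1],p[1]+s*P[:,0]+c*P[:,1],P[:,2]]
E
python3 - <<'E'
from h import *
S=lambda u,v:(270+u/3.077,185+v/3.077)
D=lambda u,v:(260+(u-400)/4,145+v/4)
obs={'scene':[((-160,83,10),S(50,338)),((-160,-109,10),S(278,370)),((160,-109,10),S(322,116))],
'side':[((-160,-109,10),D(462,80)),((160,-109,10),D(500,332)),((160,83,10),D(738,292))]}
for n in obs:
  for P,uv in obs[n]: print(n,P,ray(n,uv,P[2]).round(0))
r=lambda p:np.concatenate([(proj(n,J(p,[P for P,_ in obs[n]]))-np.array([u for _,u in obs[n]])).ravel() for n in obs])
s=least_squares(r,[650,-150,1.6]);print(s.x,r(s.x).round(1))
p=s.x;np.save('jig.npy',p)
print('keeper end',ray('scene',S(287,222),66),'piv far',ray('scene',S(292,125),80), 'pivot pred',J(p,[52,-87,52]),proj('scene',J(p,[52,-87,80])),proj('scene',J(p,[[-85,0,80],[95,0,95]])))
k=ray('scene',S(287,222),52)[:2]-J(p,[52,-87,52])[0,:2];print('keeper len,ang jig deg',np.hypot(*k),np.degrees(np.arctan2(k[1],k[0])-p[2]))
for nm,n,uv,z in(('mouth','scene',S(57,228),0),('oil','scene',S(300,100),0),('sleeve','side',D(728,370),0),('jar','scene',(302,340),0)):
  w=ray(n,uv,z);print(nm,w.round())
E
```

```text
scene (-160, 83, 10) [ 544. -261.   10.]
scene (-160, -109, 10) [ 719. -194.   10.]
scene (160, -109, 10) [614. 110.  10.]
side (-160, -109, 10) [ 715. -185.   10.]
side (160, -109, 10) [610. 113.  10.]
side (160, 83, 10) [435.  36.  10.]
[564.31007334 -79.78575211   1.91795773] [-0.6 -1.1  1.  -0.  -0.7  0.2 -1.2 -1.6 -0.3 -1.4  0.8  1.5]
keeper end [671.72817618 -91.99730552  66.        ] piv far [626.47862256   6.88237193  80.        ] pivot pred [[628.42789521  -1.28795012  52.        ]] [[364.20999539 227.5496003 ]] [[323.90069328 257.88946173]
 [335.19842606 209.37067786]]
keeper len,ang jig deg 86.02770706879828 -173.8252710929189
mouth [ 474. -142.    0.]
oil [581. 132.  -0.]
sleeve [432. 112.   0.]
jar [ 646. -351.    0.]
```

The corners from both cameras agree to within about 10 mm, and the fit residual is about 1.5 px. The jig is at (564,-80) with yaw 1.918, the keeper is at about 0.32 rad, and everything is in reach. The next step is to go above a point behind the roller, with tool x pointing uphill and the fingers across the ramp.

```bash
cat >> h.py <<'E'
def delta(jx,jy,z,yaw=None):
    "tool-frame shift (cm) and turn (deg) to put TCP at jig x,y, height z, pointing down with tool x at jig +x"
    p=np.load('jig.npy');s=robot.read_state();R=Ro.from_euler('xyz',s['eef_rot'])
    t=J(p,[jx,jy,z])[0];Rt=Ro.from_euler('xyz',[np.pi,0,p[2] if yaw is None else yaw])
    return (R.inv().apply(t-s['eef_pos'])/10).round(2),(R.inv()*Rt).as_rotvec(degrees=True).round(1)
def jigpos():
    p=np.load('jig.npy');s=robot.read_state();d=s['eef_pos']-[p[0],p[1],0];c,n=np.cos(p[2]),np.sin(p[2])
    return np.array([c*d[0]+n*d[1],-n*d[0]+c*d[1],d[2]]).round(1)
E
python3 -c "
from h import *
print(delta(-145,0,320))"
```

```text
(array([ 44.98, -20.44,   8.39]), array([ -0.1,  -0.1, -83. ]))
```

Call:
move_arm(motion=[{"translation": [45, -20.4, 8.4], "delta_rot": [0, 0, -83], "claw": 0.7}, {"translation": [45, -20.4, 8.4], "delta_rot": [0, 0, -83], "claw": 0.7}, {"translation": [45, -20.4, 8.4], "delta_rot": [0, 0, -83], "claw": 0.7}, {"translation": [45, -20.4, 8.4], "delta_rot": [0, 0, -83], "claw": 0.7}, {"translation": [45, -20.4, 8.4], "delta_rot": [0, 0, -83], "claw": 0.7}, {"translation": [45, -20.4, 8.4], "delta_rot": [0, 0, -83], "claw": 0.7}, {"translation": [45, -20.4, 8.4], "delta_rot": [0, 0, -83], "claw": 0.7}, {"translation": [45, -20.4, 8.4], "delta_rot": [0, 0, -83], "claw": 0.7}])

```text
clock: 0.77
eef_pos: [511.3, -344.0, 348.1]
eef_rot: [-3.141, -0.0, 1.475]
wrist_force: [0.6, -0.4, 0.3]
grip_width: 59.8
gripper_force: 0.0
```

```bash
python3 -c "
from h import *
print(delta(-145,0,320),jigpos())"
```

```text
(array([13.71,  8.96,  2.8 ]), array([ -0. ,  -0. , -25.4])) [-230.5  139.7  348.1]
```

Call:
move_arm(motion=[{"translation": [13.7, 9.0, 2.8], "delta_rot": [0, 0, -25.4], "claw": 0.7}, {"translation": [13.7, 9.0, 2.8], "delta_rot": [0, 0, -25.4], "claw": 0.7}, {"translation": [13.7, 9.0, 2.8], "delta_rot": [0, 0, -25.4], "claw": 0.7}, {"translation": [13.7, 9.0, 2.8], "delta_rot": [0, 0, -25.4], "claw": 0.7}, {"translation": [13.7, 9.0, 2.8], "delta_rot": [0, 0, -25.4], "claw": 0.7}, {"translation": [13.7, 9.0, 2.8], "delta_rot": [0, 0, -25.4], "claw": 0.7}, {"translation": [13.7, 9.0, 2.8], "delta_rot": [0, 0, -25.4], "claw": 0.7}])

```text
clock: 1.35
eef_pos: [614.0, -218.6, 320.2]
eef_rot: [-3.14, -0.0, 1.913]
wrist_force: [-0.9, 1.8, 0.4]
grip_width: 59.7
gripper_force: 0.0
```

```bash
python3 -c "
from h import *
import cv2
print(delta(-145,0,320),jigpos())
im=robot.get_image('wrist')
p=np.load('jig.npy')
pts=J(p,[[-140,58,27],[-140,-58,27],[125,58,85],[125,-58,85],[-160,83,10],[-160,-109,10],[-85,55,80],[-85,-55,80],[52,-87,80]])
for q in proj('wrist',pts): cv2.circle(im,tuple(int(v) for v in q),3,(255,0,255),1)
cv2.imwrite('pics/w1.png',im)"
```

```text
(array([0.25, 0.05, 0.02]), array([-0.1, -0. , -0.3])) [-147.5    0.6  320.2]
```

View pics/w1.png

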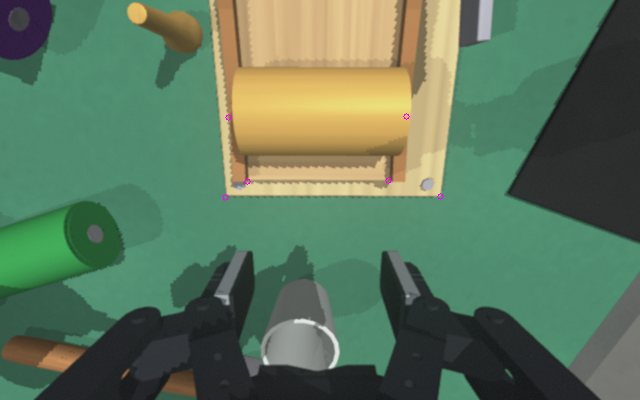

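The wrist view confirms the fit. The roller spans (232–410, 68–155), the predicted base corners fall within about 2 px, and the fingers straddle the ramp's centreline behind it. Next I'll lower straight down behind the roller.

Call:
move_arm(motion=[{"translation": [0.0, 0, 3.5], "delta_rot": [0, 0, -0.3], "claw": 0.7}, {"translation": [0, 0, 7], "delta_rot": [0, 0, -0.3], "claw": 0.7}, {"translation": [0, 0, 9.5], "delta_rot": [0, 0, -0.3], "claw": 0.7}, {"translation": [0, 0, 11.2], "delta_rot": [0, 0, -0.3], "claw": 0.7}, {"translation": [0, 0, 11.2], "delta_rot": [0, 0, -0.3], "claw": 0.7}])

```text
clock: 1.82
eef_pos: [610.7, -219.7, 204.0]
eef_rot: [-3.135, -0.006, 1.914]
wrist_force: [-0.7, 0.1, -0.7]
grip_width: 60.0
gripper_force: 0.0
```

```bash
python3 -c "
from h import *
import cv2
print(jigpos(),robot.read_state()['wrist_force'])
cv2.imwrite('pics/w2.png',np.hstack([robot.get_image('wrist')[:,100:500],cv2.resize(robot.get_image('side')[105:205,260:360],(400,400),interpolation=2)]))"
```

```text
[-147.4    4.   204. ] [-0.69757156  0.08049497 -0.68645886]
```

View pics/w2.png

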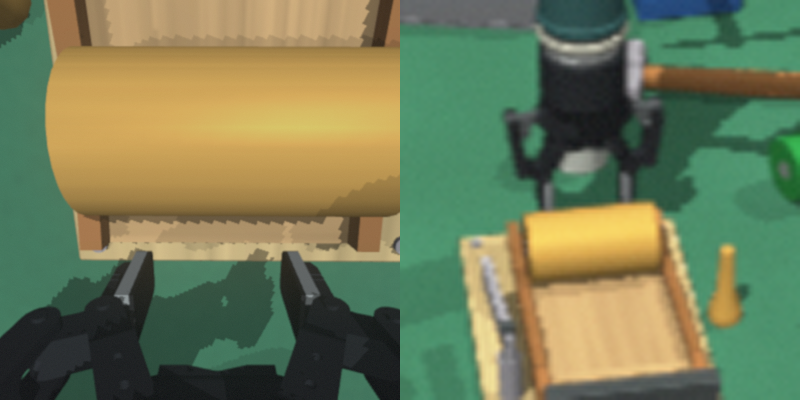

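The fingertips are clear behind the roller (left half: roller edge at row 215, tips at row 250) and there is no contact force. Next I'll ease forward to contact.

Call:
move_arm(motion=[{"translation": [0.4, 0.15, 0], "delta_rot": [0, 0, 0], "claw": 0.7}, {"translation": [0.8, 0.3, 0], "delta_rot": [0, 0, 0], "claw": 0.7}, {"translation": [1.2, 0.4, 0], "delta_rot": [0, 0, 0], "claw": 0.7}, {"translation": [1.4, 0.4, 0], "delta_rot": [0, 0, 0], "claw": 0.7}, {"translation": [1.6, 0.4, 0], "delta_rot": [0, 0, 0], "claw": 0.7}, {"translation": [1.8, 0.4, 0], "delta_rot": [0, 0, 0], "claw": 0.7}, {"translation": [1.9, 0.4, 0], "delta_rot": [0, 0, 0], "claw": 0.7}, {"translation": [2.0, 0.4, 0], "delta_rot": [0, 0, 0], "claw": 0.7}])

```text
clock: 2.58
eef_pos: [611.1, -198.3, 208.9]
eef_rot: [-3.142, 0.0, 1.918]
wrist_force: [-1.2, 0.7, -0.5]
grip_width: 60.0
gripper_force: 0.0
```

```bash
python3 -c "
from h import *
print(jigpos(),robot.read_state()['wrist_force'],delta(-120,0,205))"
```

```text
[-127.4   -3.6  208.9] [-1.15169922  0.71741085 -0.45212011] (array([ 0.74, -0.36,  0.39]), array([-0.,  0., -0.]))
```

Call:
move_arm(motion=[{"translation": [0.1, -0.2, 0.2], "delta_rot": [0, 0, 0], "claw": 0.7}, {"translation": [0.3, -0.35, 0.3], "delta_rot": [0, 0, 0], "claw": 0.7}, {"translation": [0.5, -0.35, 0.3], "delta_rot": [0, 0, 0], "claw": 0.7}, {"translation": [0.7, -0.35, 0.3], "delta_rot": [0, 0, 0], "claw": 0.7}, {"translation": [0.9, -0.35, 0.3], "delta_rot": [0, 0, 0], "claw": 0.7}, {"translation": [1.1, -0.35, 0.25], "delta_rot": [0, 0, 0], "claw": 0.7}, {"translation": [1.3, -0.35, 0.2], "delta_rot": [0, 0, 0], "claw": 0.7}, {"translation": [1.5, -0.35, 0.2], "delta_rot": [0, 0, 0], "claw": 0.7}])

```text
clock: 3.25
eef_pos: [602.9, -185.6, 207.2]
eef_rot: [3.141, 0.001, 1.917]
wrist_force: [0.7, -1.8, 1.4]
grip_width: 59.5
gripper_force: 0.8
```

```bash
python3 -c "
from h import *
import cv2
print(jigpos(),robot.read_state()['wrist_force'])
cv2.imwrite('pics/w3.png',np.hstack([robot.get_image('wrist')[:,100:500],cv2.resize(robot.get_image('scene')[200:300,280:380],(400,400),interpolation=2)]))"
```

```text
[-112.7   -0.3  207.2] [ 0.6701029  -1.79536767  1.40319336]
```

View pics/w3.png

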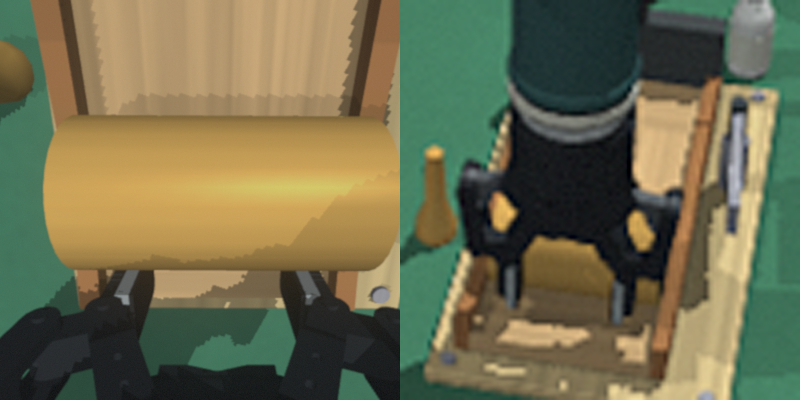

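The fingertips are touching the roller's back evenly, at (130,280) and (305,280), with a reaction of about 2 N. Next I'll push up the slope.

Call:
move_arm(motion=[{"translation": [0.25, 0, -0.03], "delta_rot": [0, 0, 0], "claw": 0.7}, {"translation": [0.5, 0, -0.06], "delta_rot": [0, 0, 0], "claw": 0.7}, {"translation": [0.75, 0, -0.09], "delta_rot": [0, 0, 0], "claw": 0.7}, {"translation": [1.0, 0, -0.12], "delta_rot": [0, 0, 0], "claw": 0.7}, {"translation": [1.25, 0, -0.15], "delta_rot": [0, 0, 0], "claw": 0.7}, {"translation": [1.5, 0, -0.18], "delta_rot": [0, 0, 0], "claw": 0.7}, {"translation": [1.75, 0, -0.21], "delta_rot": [0, 0, 0], "claw": 0.7}, {"translation": [2.0, 0, -0.25], "delta_rot": [0, 0, 0], "claw": 0.7}])

```text
clock: 4.02
eef_pos: [595.8, -166.6, 209.3]
eef_rot: [-3.142, -0.0, 1.917]
wrist_force: [0.8, -1.3, 0.8]
grip_width: 59.8
gripper_force: 0.8
```

Call:
move_arm(motion=[{"translation": [0.25, 0, -0.03], "delta_rot": [0, 0, 0], "claw": 0.7}, {"translation": [0.5, 0, -0.06], "delta_rot": [0, 0, 0], "claw": 0.7}, {"translation": [0.75, 0, -0.09], "delta_rot": [0, 0, 0], "claw": 0.7}, {"translation": [1.0, 0, -0.12], "delta_rot": [0, 0, 0], "claw": 0.7}, {"translation": [1.25, 0, -0.15], "delta_rot": [0, 0, 0], "claw": 0.7}, {"translation": [1.5, 0, -0.18], "delta_rot": [0, 0, 0], "claw": 0.7}, {"translation": [1.75, 0, -0.21], "delta_rot": [0, 0, 0], "claw": 0.7}, {"translation": [2.0, 0, -0.25], "delta_rot": [0, 0, 0], "claw": 0.7}])

```text
clock: 4.68
eef_pos: [589.0, -147.8, 211.8]
eef_rot: [-3.142, -0.0, 1.917]
wrist_force: [1.2, -1.0, 0.9]
grip_width: 60.0
gripper_force: 0.8
```

```bash
python3 -c "
from h import *
import cv2
s=robot.read_state();print(jigpos(),s['wrist_force'],s['joints'])
cv2.imwrite('pics/w4.png',np.hstack([robot.get_image('wrist')[:,100:500],cv2.resize(robot.get_image('side')[125:225,260:360],(400,400),interpolation=2)]))"
```

```text
[-7.240e+01 -1.000e-01  2.118e+02] [ 1.15531605 -0.96949955  0.92842006] [-2.86924350e-01  3.23308090e-01  1.91402952e+00  1.51230687e-05
  9.04310712e-01 -6.33436196e-01]
```

View pics/w4.png

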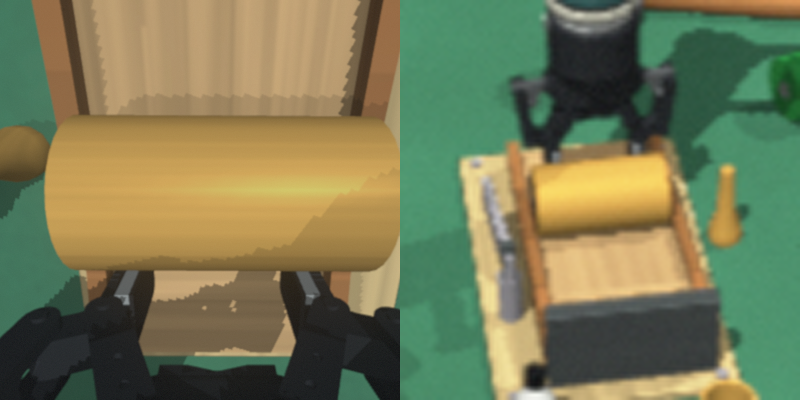

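The roller is square and being pushed evenly: it sits at the same place in the wrist view, and the side view shows it moved up the ramp. Continuing.

Call:
move_arm(motion=[{"translation": [0.25, 0, -0.03], "delta_rot": [0, 0, 0], "claw": 0.7}, {"translation": [0.5, 0, -0.06], "delta_rot": [0, 0, 0], "claw": 0.7}, {"translation": [0.75, 0, -0.09], "delta_rot": [0, 0, 0], "claw": 0.7}, {"translation": [1.0, 0, -0.12], "delta_rot": [0, 0, 0], "claw": 0.7}, {"translation": [1.25, 0, -0.15], "delta_rot": [0, 0, 0], "claw": 0.7}, {"translation": [1.5, 0, -0.18], "delta_rot": [0, 0, 0], "claw": 0.7}, {"translation": [1.75, 0, -0.21], "delta_rot": [0, 0, 0], "claw": 0.7}, {"translation": [2.0, 0, -0.25], "delta_rot": [0, 0, 0], "claw": 0.7}])

```text
clock: 5.45
eef_pos: [582.3, -129.0, 214.3]
eef_rot: [3.142, 0.0, 1.917]
wrist_force: [0.4, -1.4, 0.9]
grip_width: 59.9
gripper_force: 0.8
```

Call:
move_arm(motion=[{"translation": [0.25, 0, -0.03], "delta_rot": [0, 0, 0], "claw": 0.7}, {"translation": [0.5, 0, -0.06], "delta_rot": [0, 0, 0], "claw": 0.7}, {"translation": [0.75, 0, -0.09], "delta_rot": [0, 0, 0], "claw": 0.7}, {"translation": [1.0, 0, -0.12], "delta_rot": [0, 0, 0], "claw": 0.7}, {"translation": [1.25, 0, -0.15], "delta_rot": [0, 0, 0], "claw": 0.7}, {"translation": [1.5, 0, -0.18], "delta_rot": [0, 0, 0], "claw": 0.7}, {"translation": [1.75, 0, -0.21], "delta_rot": [0, 0, 0], "claw": 0.7}, {"translation": [2.0, 0, -0.25], "delta_rot": [0, 0, 0], "claw": 0.7}])

```text
clock: 6.12
eef_pos: [575.5, -110.2, 216.8]
eef_rot: [-3.142, -0.0, 1.917]
wrist_force: [0.4, -0.5, 1.4]
grip_width: 59.7
gripper_force: 0.8
```

Call:
move_arm(motion=[{"translation": [0.25, 0, -0.03], "delta_rot": [0, 0, 0], "claw": 0.7}, {"translation": [0.5, 0, -0.06], "delta_rot": [0, 0, 0], "claw": 0.7}, {"translation": [0.75, 0, -0.09], "delta_rot": [0, 0, 0], "claw": 0.7}, {"translation": [1.0, 0, -0.12], "delta_rot": [0, 0, 0], "claw": 0.7}, {"translation": [1.25, 0, -0.15], "delta_rot": [0, 0, 0], "claw": 0.7}, {"translation": [1.5, 0, -0.18], "delta_rot": [0, 0, 0], "claw": 0.7}, {"translation": [1.75, 0, -0.21], "delta_rot": [0, 0, 0], "claw": 0.7}, {"translation": [2.0, 0, -0.25], "delta_rot": [0, 0, 0], "claw": 0.7}])

```text
clock: 6.78
eef_pos: [568.7, -91.4, 219.3]
eef_rot: [-3.142, -0.0, 1.917]
wrist_force: [0.8, -0.6, 1.1]
grip_width: 59.8
gripper_force: 0.8
```

Call:
move_arm(motion=[{"translation": [0.25, 0, -0.03], "delta_rot": [0, 0, 0], "claw": 0.7}, {"translation": [0.5, 0, -0.06], "delta_rot": [0, 0, 0], "claw": 0.7}, {"translation": [0.75, 0, -0.09], "delta_rot": [0, 0, 0], "claw": 0.7}, {"translation": [1.0, 0, -0.12], "delta_rot": [0, 0, 0], "claw": 0.7}, {"translation": [1.25, 0, -0.15], "delta_rot": [0, 0, 0], "claw": 0.7}, {"translation": [1.5, 0, -0.18], "delta_rot": [0, 0, 0], "claw": 0.7}, {"translation": [1.75, 0, -0.21], "delta_rot": [0, 0, 0], "claw": 0.7}, {"translation": [2.0, 0, -0.25], "delta_rot": [0, 0, 0], "claw": 0.7}])

```text
clock: 7.45
eef_pos: [561.9, -72.6, 221.8]
eef_rot: [-3.141, -0.0, 1.917]
wrist_force: [0.6, -1.6, 1.2]
grip_width: 60.2
gripper_force: 0.8
```

```bash
python3 -c "
from h import *
import cv2
s=robot.read_state();print(jigpos(),s['wrist_force'],s['joints'])
cv2.imwrite('pics/w5.png',np.hstack([robot.get_image('wrist')[:,100:500],cv2.resize(robot.get_image('side')[125:225,260:360],(400,400),interpolation=2)]))"
```

```text
[ 7.600e+00 -2.000e-01  2.218e+02] [ 0.56130758 -1.61658282  1.20319786] [-1.72424360e-01  2.42725762e-01  1.99803650e+00 -8.59407518e-06
  9.00937259e-01 -5.18992337e-01]
```

View pics/w5.png

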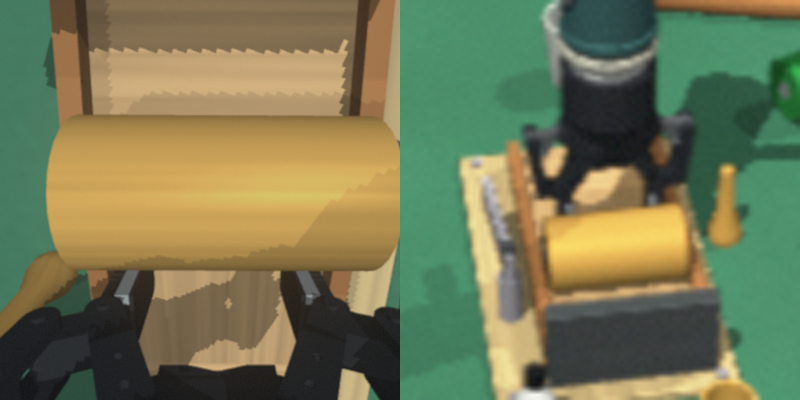

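The roller is still square and in contact, now just short of the crest. I'll slow down over it.

Call:
move_arm(motion=[{"translation": [0.2, 0, -0.02], "delta_rot": [0, 0, 0], "claw": 0.7}, {"translation": [0.4, 0, -0.05], "delta_rot": [0, 0, 0], "claw": 0.7}, {"translation": [0.6, 0, -0.07], "delta_rot": [0, 0, 0], "claw": 0.7}, {"translation": [0.8, 0, -0.1], "delta_rot": [0, 0, 0], "claw": 0.7}, {"translation": [1.0, 0, -0.12], "delta_rot": [0, 0, 0], "claw": 0.7}, {"translation": [1.15, 0, -0.13], "delta_rot": [0, 0, 0], "claw": 0.7}, {"translation": [1.3, 0, -0.14], "delta_rot": [0, 0, 0], "claw": 0.7}, {"translation": [1.4, 0, -0.15], "delta_rot": [0, 0, 0], "claw": 0.7}])

```text
clock: 8.22
eef_pos: [557.1, -59.5, 223.3]
eef_rot: [-3.142, -0.0, 1.917]
wrist_force: [0.7, -0.0, 0.1]
grip_width: 59.6
gripper_force: 0.8
```

Call:
move_arm(motion=[{"translation": [0.1, 0, 0], "delta_rot": [0, 0, 0], "claw": 0.7}, {"translation": [0.2, 0, 0], "delta_rot": [0, 0, 0], "claw": 0.7}, {"translation": [0.3, 0, 0], "delta_rot": [0, 0, 0], "claw": 0.7}, {"translation": [0.4, 0, 0], "delta_rot": [0, 0, 0], "claw": 0.7}, {"translation": [0.5, 0, 0], "delta_rot": [0, 0, 0], "claw": 0.7}, {"translation": [0.6, 0, 0], "delta_rot": [0, 0, 0], "claw": 0.7}, {"translation": [0.7, 0, 0], "delta_rot": [0, 0, 0], "claw": 0.7}, {"translation": [0.8, 0, 0], "delta_rot": [0, 0, 0], "claw": 0.7}])

```text
clock: 8.88
eef_pos: [554.3, -51.9, 223.2]
eef_rot: [-3.141, -0.0, 1.917]
wrist_force: [0.2, -1.4, -0.5]
grip_width: 59.6
gripper_force: 0.0
```

Call:
move_arm(motion=[{"translation": [0.1, 0, 0], "delta_rot": [0, 0, 0], "claw": 0.7}, {"translation": [0.2, 0, 0], "delta_rot": [0, 0, 0], "claw": 0.7}, {"translation": [0.3, 0, 0], "delta_rot": [0, 0, 0], "claw": 0.7}, {"translation": [0.4, 0, 0], "delta_rot": [0, 0, 0], "claw": 0.7}, {"translation": [0.5, 0, 0], "delta_rot": [0, 0, 0], "claw": 0.7}, {"translation": [0.6, 0, 0], "delta_rot": [0, 0, 0], "claw": 0.7}, {"translation": [0.7, 0, 0], "delta_rot": [0, 0, 0], "claw": 0.7}, {"translation": [0.8, 0, 0], "delta_rot": [0, 0, 0], "claw": 0.7}])

```text
clock: 9.55
eef_pos: [551.8, -44.5, 223.3]
eef_rot: [-3.142, -0.0, 1.917]
wrist_force: [-0.2, -0.1, -0.0]
grip_width: 60.0
gripper_force: 0.0
```

Call:
move_arm(motion=[{"translation": [0.15, 0, 0], "delta_rot": [0, 0, 0], "claw": 0.7}, {"translation": [0.3, 0, 0], "delta_rot": [0, 0, 0], "claw": 0.7}, {"translation": [0.45, 0, 0], "delta_rot": [0, 0, 0], "claw": 0.7}, {"translation": [0.6, 0, 0], "delta_rot": [0, 0, 0], "claw": 0.7}, {"translation": [0.75, 0, 0], "delta_rot": [0, 0, 0], "claw": 0.7}, {"translation": [0.9, 0, 0], "delta_rot": [0, 0, 0], "claw": 0.7}, {"translation": [1.0, 0, 0], "delta_rot": [0, 0, 0], "claw": 0.7}, {"translation": [1.1, 0, 0], "delta_rot": [0, 0, 0], "claw": 0.7}])

```text
clock: 10.22
eef_pos: [548.0, -34.1, 223.3]
eef_rot: [3.142, 0.0, 1.917]
wrist_force: [-0.8, 0.6, 0.2]
grip_width: 59.5
gripper_force: 0.0
```

```bash
python3 -c "
from h import *
import cv2
s=robot.read_state();print(jigpos(),s['wrist_force'])
cv2.imwrite('pics/w6.png',np.hstack([robot.get_image('wrist')[:,100:500],cv2.resize(robot.get_image('side')[125:225,260:360],(400,400),interpolation=2)]))"
```

```text
[ 4.850e+01 -2.000e-01  2.233e+02] [-0.78044762  0.63284202  0.20895652]
```

View pics/w6.png

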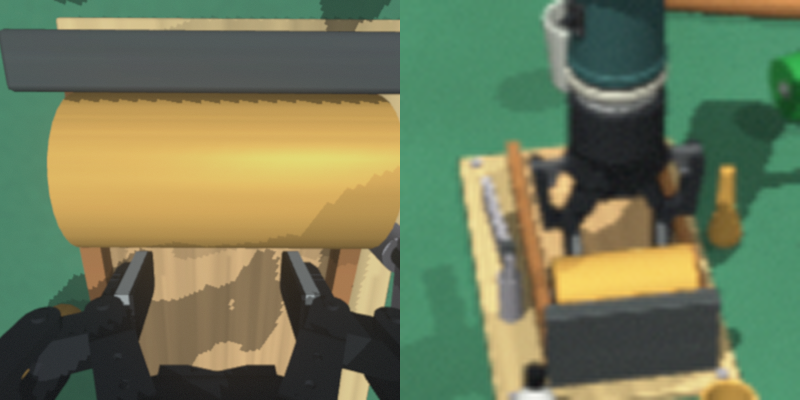

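The roller is home: its front meets the stop at row 93 of the wrist view, and the finger force is zero. Next I'll back off, rise, shut the fingers and go to the outer side of the keeper.

Call:
move_arm(motion=[{"translation": [-1.5, 0, 0], "delta_rot": [0, 0, 0], "claw": 0.7}, {"translation": [-4, 0, -0.5], "delta_rot": [0, 0, 0], "claw": 0.7}, {"translation": [-5, 0, -4], "delta_rot": [0, 0, 0], "claw": 0.7}, {"translation": [-6, 0, -8], "delta_rot": [0, 0, 0], "claw": 0.3}, {"translation": [-7.3, 3.0, -9.5], "delta_rot": [0, 0, 0], "claw": 0}, {"translation": [-7.3, 6.5, -9.5], "delta_rot": [0, 0, 0], "claw": 0}, {"translation": [-7.3, 10.0, -9.5], "delta_rot": [0, 0, 0], "claw": 0}, {"translation": [-7.3, 13.2, -9.5], "delta_rot": [0, 0, 0], "claw": 0}])

```text
clock: 10.98
eef_pos: [699.0, -59.1, 319.6]
eef_rot: [3.139, 0.001, 1.916]
wrist_force: [-0.1, 0.5, -0.7]
grip_width: 0.5
gripper_force: 0.0
```

Call:
move_arm(motion=[{"translation": [0, 0, 0], "delta_rot": [0, 0, 0], "claw": 0}, {"translation": [0, 0, 0], "delta_rot": [0, 0, 0], "claw": 0}, {"translation": [0, 0, 0], "delta_rot": [0, 0, 0], "claw": 0}])

```text
clock: 11.23
eef_pos: [696.7, -58.7, 317.5]
eef_rot: [-3.14, -0.0, 1.917]
wrist_force: [-1.0, -0.9, -0.5]
grip_width: -0.0
gripper_force: 0.0
```

```bash
python3 -c "
from h import *
import cv2
s=robot.read_state();print(jigpos(),s['wrist_force'],s['grip_width'])
im=robot.get_image('wrist');p=np.load('jig.npy')
for k in (0,.2,.4):
  t=np.pi/2+2-k
  q=proj('wrist',J(p,[52+95*np.cos(t),-87+95*np.sin(t),80]))[0];cv2.circle(im,tuple(int(v) for v in q),3,(255,0,255),1)
cv2.imwrite('pics/w7.png',im)"
```

```text
[ -25.2 -131.6  317.5] [-1.03671608 -0.86327904 -0.54281107] -0.04482938556885857
```

View pics/w7.png

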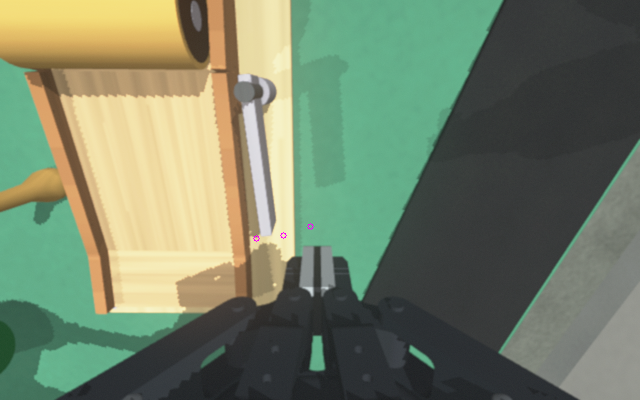

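The roller is home at the upper left. The keeper runs from (250,90) to (264,233), about 0.33 rad, and the shut fingers are outside it with about 12 mm clearance. Next I'll lower and start the sweep.

Call:
move_arm(motion=[{"translation": [0, 0, 3], "delta_rot": [0, 0, 0], "claw": 0}, {"translation": [0, 0, 6], "delta_rot": [0, 0, 0], "claw": 0}, {"translation": [0, 0, 8], "delta_rot": [0, 0, 0], "claw": 0}, {"translation": [0, 0, 8.6], "delta_rot": [0, 0, 0], "claw": 0}, {"translation": [0.1, -0.5, 8.6], "delta_rot": [0, 0, 0], "claw": 0}, {"translation": [0.2, -1.2, 8.6], "delta_rot": [0, 0, 0], "claw": 0}, {"translation": [0.4, -2.0, 8.6], "delta_rot": [0, 0, 0], "claw": 0}, {"translation": [0.5, -2.8, 8.6], "delta_rot": [0, 0, 0], "claw": 0}])

```text
clock: 11.95
eef_pos: [669.1, -63.3, 234.8]
eef_rot: [3.138, 0.002, 1.917]
wrist_force: [1.2, -0.1, 0.4]
grip_width: 0.1
gripper_force: 0.7
```

Call:
move_arm(motion=[{"translation": [0, -0.4, 0], "delta_rot": [0, 0, 0], "claw": 0}, {"translation": [0, -0.8, 0], "delta_rot": [0, 0, 0], "claw": 0}, {"translation": [0, -1.2, 0], "delta_rot": [0, 0, 0], "claw": 0}, {"translation": [0, -1.6, 0], "delta_rot": [0, 0, 0], "claw": 0}, {"translation": [0, -2.0, 0], "delta_rot": [0, 0, 0], "claw": 0}, {"translation": [0, -2.4, 0], "delta_rot": [0, 0, 0], "claw": 0}, {"translation": [0, -2.6, 0], "delta_rot": [0, 0, 0], "claw": 0}])

```text
clock: 12.53
eef_pos: [643.9, -71.9, 232.0]
eef_rot: [-3.141, -0.0, 1.917]
wrist_force: [1.0, 1.5, -0.2]
grip_width: -0.2
gripper_force: 0.4
```

```bash
python3 -c "
from h import *
import cv2
s=robot.read_state();print(jigpos(),s['wrist_force'],s['grip_width'])
im=robot.get_image('wrist')
cv2.imwrite('pics/w8.png',np.hstack([im[:,120:520],cv2.resize(robot.get_image('side')[125:225,240:340],(400,400),interpolation=2)]))"
```

```text
[-19.6 -77.6 232. ] [ 1.02007414  1.49798296 -0.22956944] -0.24423241067984694
```

View pics/w8.png

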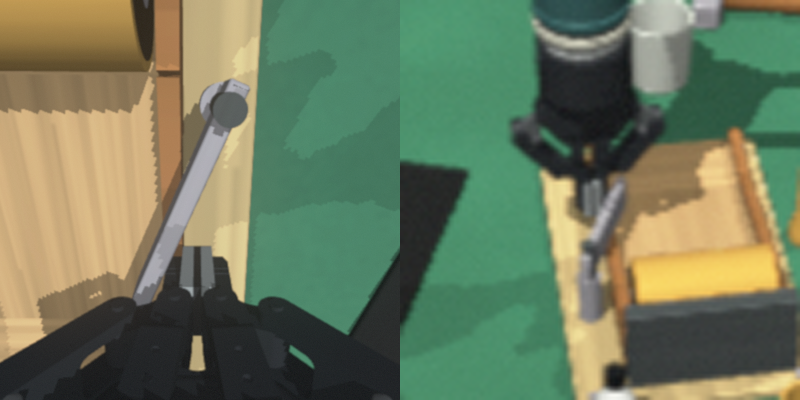

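The keeper has swung in to about 30° with the fingertips behind it, and the roller is still home. I'll follow the arc. I've now viewed 11 pictures, one over the limit of 10, so from here I'll check by numbers only.

Call:
move_arm(motion=[{"translation": [0.1, -0.6, 0], "delta_rot": [0, 0, 0], "claw": 0}, {"translation": [0.2, -1.2, 0], "delta_rot": [0, 0, 0], "claw": 0}, {"translation": [0.35, -1.8, 0], "delta_rot": [0, 0, 0], "claw": 0}, {"translation": [0.55, -2.4, 0], "delta_rot": [0, 0, 0], "claw": 0}, {"translation": [0.9, -3.0, 0], "delta_rot": [0, 0, 0], "claw": 0}, {"translation": [1.3, -3.5, 0], "delta_rot": [0, 0, 0], "claw": 0}, {"translation": [1.7, -4.0, 0], "delta_rot": [0, 0, 0], "claw": 0}, {"translation": [2.1, -4.4, 0], "delta_rot": [0, 0, 0], "claw": 0}])

```text
clock: 13.3
eef_pos: [595.2, -66.7, 232.4]
eef_rot: [-3.142, 0.0, 1.917]
wrist_force: [1.0, 0.7, 0.6]
grip_width: 0.1
gripper_force: 0.4
```

Call:
move_arm(motion=[{"translation": [0.4, -0.35, 0], "delta_rot": [0, 0, 0], "claw": 0}, {"translation": [0.8, -0.65, 0], "delta_rot": [0, 0, 0], "claw": 0}, {"translation": [1.2, -0.9, 0], "delta_rot": [0, 0, 0], "claw": 0}, {"translation": [1.6, -1.1, 0], "delta_rot": [0, 0, 0], "claw": 0}, {"translation": [2.0, -1.3, 0], "delta_rot": [0, 0, 0], "claw": 0}, {"translation": [2.4, -1.5, 0], "delta_rot": [0, 0, 0], "claw": 0}, {"translation": [2.8, -1.65, 0], "delta_rot": [0, 0, 0], "claw": 0}])

```text
clock: 13.88
eef_pos: [570.7, -45.9, 232.3]
eef_rot: [-3.141, 0.0, 1.917]
wrist_force: [1.7, -0.6, -0.9]
grip_width: 0.2
gripper_force: 0.4
```

```bash
python3 -c "
from h import *
s=robot.read_state();print(jigpos(),s['wrist_force'],s['grip_width'])"
```

```text
[ 29.7 -17.5 232.3] [ 1.69392046 -0.5959279  -0.91330172] 0.17185986248750545
```

Call:
move_arm(motion=[{"translation": [0.15, 0, 0], "delta_rot": [0, 0, 0], "claw": 0}, {"translation": [0.3, 0, 0], "delta_rot": [0, 0, 0], "claw": 0}, {"translation": [0.45, 0, 0], "delta_rot": [0, 0, 0], "claw": 0}, {"translation": [0.55, 0, 0], "delta_rot": [0, 0, 0], "claw": 0}, {"translation": [0.65, 0, 0], "delta_rot": [0, 0, 0], "claw": 0}, {"translation": [0.7, 0, 0], "delta_rot": [0, 0, 0], "claw": 0}, {"translation": [0.7, 0, 0], "delta_rot": [0, 0, 0], "claw": 0}])

```text
clock: 14.47
eef_pos: [568.5, -39.5, 232.2]
eef_rot: [-3.141, -0.0, 1.917]
wrist_force: [0.1, -0.7, 0.6]
grip_width: 0.2
gripper_force: 0.1
```

Call:
move_arm(motion=[{"translation": [0.05, 0, 0], "delta_rot": [0, 0, 0], "claw": 0}, {"translation": [0.1, 0, 0], "delta_rot": [0, 0, 0], "claw": 0}, {"translation": [0.15, 0, 0], "delta_rot": [0, 0, 0], "claw": 0}, {"translation": [0.2, 0, 0], "delta_rot": [0, 0, 0], "claw": 0}, {"translation": [0.2, 0, 0], "delta_rot": [0, 0, 0], "claw": 0}])

```text
clock: 14.88
eef_pos: [567.8, -37.6, 232.3]
eef_rot: [-3.141, -0.0, 1.917]
wrist_force: [-0.0, -1.3, -0.7]
grip_width: 0.1
gripper_force: 0.2
```

```bash
python3 -c "
from h import *
s=robot.read_state();print(jigpos(),s['wrist_force'],s['grip_width'])"
```

```text
[ 38.4 -17.7 232.3] [-0.02255151 -1.25835755 -0.65015931] 0.08147409365018234
```

Call:
move_arm(motion=[{"translation": [0.05, 0, 0], "delta_rot": [0, 0, 0], "claw": 0}, {"translation": [0.1, 0, 0], "delta_rot": [0, 0, 0], "claw": 0}, {"translation": [0.1, 0, 0], "delta_rot": [0, 0, 0], "claw": 0}, {"translation": [0.1, 0, 0], "delta_rot": [0, 0, 0], "claw": 0}])

```text
clock: 15.22
eef_pos: [567.6, -36.8, 232.3]
eef_rot: [3.142, -0.0, 1.917]
wrist_force: [0.6, 0.1, -0.3]
grip_width: 0.1
gripper_force: 0.4
```

Call:
move_arm(motion=[{"translation": [0.05, 0, 0], "delta_rot": [0, 0, 0], "claw": 0}, {"translation": [0.1, 0, 0], "delta_rot": [0, 0, 0], "claw": 0}, {"translation": [0.1, 0, 0], "delta_rot": [0, 0, 0], "claw": 0}, {"translation": [0.1, 0, 0], "delta_rot": [0, 0, 0], "claw": 0}])

```text
clock: 15.55
eef_pos: [567.4, -36.4, 232.4]
eef_rot: [3.141, 0.001, 1.918]
wrist_force: [0.8, -5.6, -1.4]
grip_width: -0.2
gripper_force: 2.5
```

Call:
move_arm(motion=[{"translation": [0.05, 0, 0], "delta_rot": [0, 0, 0], "claw": 0}, {"translation": [0.1, 0, 0], "delta_rot": [0, 0, 0], "claw": 0}, {"translation": [0.1, 0, 0], "delta_rot": [0, 0, 0], "claw": 0}])

```text
clock: 15.8
eef_pos: [567.3, -36.1, 232.4]
eef_rot: [3.141, 0.003, 1.918]
wrist_force: [1.0, -8.2, -3.1]
grip_width: 0.1
gripper_force: 4.1
```

Call:
move_arm(motion=[{"translation": [-1, 0, 0], "delta_rot": [0, 0, 0], "claw": 0}, {"translation": [-3, 0, 0], "delta_rot": [0, 0, 0], "claw": 0}, {"translation": [-5, 0, -1], "delta_rot": [0, 0, 0], "claw": 0}, {"translation": [-6, 0, -4], "delta_rot": [0, 0, 0], "claw": 0}, {"translation": [-6, 0, -8], "delta_rot": [0, 0, 0], "claw": 0}, {"translation": [-6, 0, -11], "delta_rot": [0, 0, 0], "claw": 0}, {"translation": [-6, 0, -11], "delta_rot": [0, 0, 0], "claw": 0}, {"translation": [-6, 0, -11], "delta_rot": [0, 0, 0], "claw": 0}])

```text
clock: 16.47
eef_pos: [588.5, -91.6, 345.7]
eef_rot: [3.136, 0.002, 1.917]
wrist_force: [0.4, 0.2, -0.5]
grip_width: -0.1
gripper_force: 0.0
```

Run:
```python
from h import *
import cv2
p=np.load('jig.npy');cc=cam('wrist');im=robot.get_image('wrist');print(jigpos())
hsv=cv2.cvtColor(im,cv2.COLOR_BGR2HSV)
# expected: bar top at z=80 from (52,-87) to (52,8); roller outline; rectify jig plane z=80 at 1 px/mm
xs,ys=np.meshgrid(np.arange(20,130,5),np.arange(-100,71,12))
uv=proj('wrist',J(p,np.c_[xs.ravel(),ys.ravel(),np.full(xs.size,80)]),cc)
S=cv2.remap(hsv,uv[:,0].astype('f4').reshape(xs.shape),uv[:,1].astype('f4').reshape(xs.shape),0)
print('saturation; rows jig y, cols x',xs[0]);
for y,r in zip(ys[:,0],S[...,1]): print(y,r)
```

```text
[-18.8 -17.9 343.3]
saturation; rows jig y, cols x [ 20  25  30  35  40  45  50  55  60  65  70  75  80  85  90  95 100 105
 110 115 120 125]
-100 [102 102 103 104 104 104 104 106 103 101 102 105 107 106 106 106 106 107
 104   0   0   0]
-88 [76 79 76 76 76 75 17 15 50 83 76 76 83 84 85 83 85 85 86  0  0  0]
-76 [79 81 83 82 81 83  8 10  8 83 82 82 81 83 83 83 82 82 83  0  0  0]
-64 [ 90  86  99  89  92 105   6   9 103  92 111 120 100 113 119 104 112  98
 107   0   0   0]
-52 [ 97  95  93  95  93  96   7  10  93  96 129 137 141 142 140 135 127 119
 135   0   0   0]
-40 [ 96  95  96  95  93  95  13   9  93  97 132 138 141 140 140 136 130 123
 137   0   0   0]
-28 [ 93  92  94  93  94  94  17  10  93  96 131 142 142 142 140 137 130 125
 135   0   0   0]
-16 [ 94  94  93  95  94  94  19  10  95  97 132 139 142 142 143 136 132 129
 135   0   0   0]
-4 [ 98  97  98  97  94  95  27  10  97  98 131 139 142 144 141 139 133 130
 136   0   0   0]
8 [ 96  98  97  95  95  96 100  98  95  99 132 140 141 145 142 139 136 132
 137   0   0   0]
20 [ 93  93  94  96  96  96  96  97  96 100 132 140 143 142 142 139 135 134
 136   0   0   0]
32 [ 93  94  94  94  94  95  94  95  95  96 133 140 141 143 142 138 135 134
 136   0   0   0]
44 [109 109 106 110 106 103 106  96  95  97 130 136 141 142 142 138 138 133
 136   0   0   0]
56 [ 83  81  83  88  86  86  87 103 101  91  95  82  83  92 116 131 133 117
  87   0   0   0]
68 [105 105 104 106 106 104 104 106 104 103 106 104 103 102 102 101 102 102
 104   0   0   0]
```

The bar lies straight across at jig x = 52, from y = -87 to about 7, and the roller is home behind it. The end stop was felt at 8 N and the gripper is clear, so I'm handing in.

```bash
python3 -c "
from plant import robot
print(robot.sign_off())"
```

```text
the job is handed in; nothing more can be done
None
```

The roller is home against the stop and the keeper lies fully across the ramp at its end stop, handed in at about 16.5 s with nothing else touched; the roller ran the last few centimetres from the crest into the rest by itself, and I viewed 11 pictures, one over the limit of 10.

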